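# Release the ratchet pawl and lower the hold-down arm onto the block

## Robot

A 7-joint arm with a two-finger parallel gripper is mounted at the origin on the work surface; the furniture and walls round the work are solid. World frame = base frame: x ahead of the robot, y to its left, z up, the work surface at z = 0. Lengths are in m, angles in rad, forces in N, time in s.
With the tool pointing down it reaches from about 0.4 to 0.85 m from the base axis. Payload 10.4 kg.
Tool frame: the origin (TCP) lies midway between the tips of the shut fingers; the grasp point (between the pads) lies 19 mm behind it; z points along the fingers, y is the direction in which the jaws open and shut (so a half turn about z gives the same grasp; the last joint's range is limited). The gripper opens to 85 mm and grips with 20 to 120 N. Pads are 22 mm wide; open, the fingers measure 114 mm over their backs; the gripper's body (76 mm by 85 mm) begins 54 mm behind the grasp point. The pads swing forward as they close: fully open they stand 13 mm farther back than shut.
Start: joints at [-1.32, 0.332, -0.065, 1.46, 0.022, 1.35, -0.088], TCP at [0.169, 0.602, 0.231] pointing down, gripper open.
Joint ranges: [-2.6, 2.6], [-0.5, 2.12], [-1.47, 1.34], [0.16, 2.42], [-1.27, 4.41], [0.06, 2.06], [-2.6, 2.6]. Speed limits (rad/s): [2.22, 2.22, 2.79, 2.79, 3.14, 3.14, 3.14].

## Interface

Orientations are given as a unit quaternion [x, y, z, w].
In Python, from workcell import get_obs, camera, calibration, hand_in gives the robot as it stands.
- The arm moves only by the shell command python3 -m handwheel 'ROWS' [FORCE]. ROWS is JSON, a list of rows, each an object with "jaw": the finger opening in mm, from 0 to 85.4; "delta_pos": the shift along the tool's x, y, z scaled (see below), a list of three; "turn": the turn about the tool's z scaled (see below). In form: [{"jaw": jaw, "delta_pos": [tx, ty, tz], "turn": turn}, ...]. A call has 1 to 10 rows; each row is the pose to reach, as a shift and turn from the pose commanded when the call began, along the tool's axes at that moment, turning the shorter way round; what a row does not reach only later rows make up. The controller multiplies each number of a shift by 1 m and each number of a turn by pi rad. A row lasts 1/12 s, in which the tool goes at most 41.7 mm and 7.16 degrees, less where a joint would pass 70% of its speed; a pose out of reach is approached as far as the arm can. A call with a number of a shift or a turn outside -1 to 1 is refused whole. A call with a gripper value outside its range is refused whole. The fingers move at their own pace and stop on an object; FORCE is the grip in N (left out, the last holds). Time passes only in rows, so rows that repeat a pose let the fingers close. It gives the time, the measured TCP pose, the force and the opening at its end, in the units of the state.
- get_obs(): the state, without advancing time (a new reading comes with each control period).
- camera(name): name is "side" or "top" or "wrist"; returns the picture (420x560x3 uint8, red, green, blue); there is no depth.
- calibration(name): a dict with "mtx" (3x3 intrinsics, pixels), "dist_coeffs" ([k1, k2, p1, p2, k3] as OpenCV has them; the pictures are not rectified), "rvec" (rotation vector, rad) and "tvec" (3), from world to camera coordinates, as OpenCV has them. Camera axes: x right, y down, z forward; pixel columns grow to the right and rows downward; lengths in m; the calibration is good to about 2 mm. A picture is of the moment at which its call begins: read the wrist's pose just before it. calibration takes no time and is no camera call; for the wrist camera it gives the pose at the moment of the call.
- hand_in(): hands the job in, once; it reports no verdict.
The state is a dict: "clock": time; "joint_pos": joint angles; "joint_velocities": joint speeds; "tau": joint torques, N m; "position": TCP position; "ee_rot": TCP orientation; "ft_force": force on the tool from outside, world axes, zero at the start; "torque": the same for the moment, N m; "grip_width": opening from 0.0 (shut) to 1.0 (fully open).
Only numpy, scipy, OpenCV 4.12 (cv2) and the standard library are available. Lean on these libraries where they do the work, as an engineer would, in place of code of your own. Each camera call takes 0.05 s, during which the arm holds its last target.

## Task

The hold-down fixture on the bench has its arm raised and kept up by a ratchet pawl. With the fingertips, first press the red thumb tab of the pawl all the way down so that the pawl comes out of the teeth, and only then push the arm's black cross handle down until the rubber pad rests on the wood block, leaving the pawl out of the teeth. Only press and push: lift nothing, leave the block in its nest, and leave the other things on the bench where they are.

Things in the scene. Friction and masses are not known exactly. Their poses are not given: they have to be found in the camera images.
- fixture: hold-down fixture fixed to the bench: grey base 270x140x12 mm, blue cheek plates up to 124 mm high. Origin on the bench under the base's middle; x runs along the fixture from the red tab (-x) to the black handle (+x), y across, z up. Both hinges are parallel to y. It stands across the robot's front, handle end to the robot's right, turned up to 0.55 rad either way
- pivot_point (a point): hinge axis of the arm, in the fixture's mid plane, 30 mm towards the pawl end from the fixture's origin, 85 mm above the bench
- hold_arm (a joint): arm hinge, rad: 0 = arm 0.70 above level, grows as it goes down, about 0.70 = level, pad on the block (stop at 0.76); starts at -0.10 to 0.03. Stiff: 2 to 4 N at the handle moves it; it stays where left. With the pawl in the teeth it stops at about 0.1 to 0.15, after some free play
- handle (a point): centre of the arm's black cross handle, a round bar 28 mm thick, 98 mm long, parallel to the fixture's y, 160 mm from the arm hinge; its top is 14 mm above this point. It swings on an arc about the hinge: 185 to 205 mm above the bench when raised, 85 mm when down, moving 40 to 50 mm outward (fixture +x) on the way
- pawl (a joint): the see-saw pawl's hinge, rad: 0 = nose in the teeth (start), growing as the red tab is pressed down, 0.36 = tab down on its stop; the nose is clear of the teeth above about 0.2. The hinge is stiff (about 4 N on the tab moves it) and has no return spring: the pawl stays where it is left
- pawl_tab (a point): centre of the top face of the pawl's red thumb tab, 34 mm along the fixture by 40 mm across, 132 mm above the bench at the start, at the fixture's -x end; it sinks about 17 mm to its stop. The pawl's hinge is 47 mm from it towards the handle, 116 mm above the bench, so the sinking tab also tilts
- pad_face (a point): centre of the underside of the round rubber pad (28 mm in diameter) under the arm, 90 mm from the arm hinge
- workpiece: loose wood block 50x110x38 mm lying in a shallow nest on the base plate under the arm's pad; origin at the centre of its underside, z up; its top is 50 mm above the bench
- coupler: loose steel air coupler, 23x62x24 mm, lying on the bench on the robot's side of the fixture near the handle end; bystander. Origin at the centre of its underside
- green_part: loose curved pale green moulding, 59x102x35 mm, on the robot's side of the fixture near the pawl end; bystander. Origin at the centre of its underside
- felt_pen: loose white and green marker pen, 17x135x16 mm, lying behind the fixture; bystander. Origin at the centre of its underside
- cream_part: loose cream cup-shaped plug, 61x61x28 mm, behind the fixture near the pawl end; bystander. Origin at the centre of its underside
Mind the look-alikes: they are no part of the job. Several things have the shape of the workpiece; the one meant has the colours described above.

How it is judged:
On the way:
1. the pawl is pressed out of the teeth while the arm is still up (value of joint pawl above 0.27 rad and value of joint hold_arm below 0.2 rad), for 0.2 s.
At the end, for the whole second after the job is handed in: The arm is down and at rest with its rubber pad on the wood block (pad face within 3.5 mm of the block's top, within 15 mm of its middle), and the pawl is still out of the teeth (joint above 0.22 rad) (z of pad_face in the frame of workpiece below 0.042 m and horizontal distance between pad_face and workpiece below 0.015 m and value of joint pawl above 0.22 rad and velocity of joint hold_arm between -0.05 and 0.05 rad/s and linear speed of workpiece below 0.02 m/s); the robot touches nothing.
It fails at once if the arm is leant on (over 20 N) while the pawl is still in the teeth (contact force between the fingers and hold_arm above 20 N and value of joint pawl below 0.15 rad).
It fails at once if the wood block is lifted or pushed out of its nest (distance of workpiece from where it was at the start of the episode above 0.012 m).
It fails at once if a bystander is moved by more than 20 mm or lifted (distance of any of coupler, green_part, felt_pen, cream_part from where it was at the start of the episode above 0.02 m).
It also fails if it takes over 45 s, if anything falls off the work surface, if the arm or the gripper's body presses on something with over 40 N, if the wrist force passes 120 N, or if a joint passes its speed limit or range.

## Working session

There is one attempt and no reset: what is moved stays moved. The work goes in short steps, Python scripts to look and compute and a shell command to move; the robot and the scene stay as the last step left them, time stands still between calls to the robot, and variables do not carry over. Pictures are saved under pics/ and viewed, and the job is handed in when it is done.

```bash
mkdir -p pics; ls; python3 - <<'E'
from workcell import *
import cv2
o=get_obs(); print({k:(v if isinstance(v,(int,float)) else [round(float(x),4) for x in v]) for k,v in o.items()})
for n in ("top","side"):
    im=camera(n); cv2.imwrite(f"pics/{n}0.png",cv2.cvtColor(im,cv2.COLOR_RGB2BGR)); print(n,calibration(n))
E
```

```text
pics
{'clock': 0.0, 'joint_pos': [-1.3196, 0.3329, -0.0647, 1.4609, 0.0217, 1.3499, -0.0885], 'joint_velocities': [-0.0013, 0.001, 0.0005, -0.0006, 0.0005, -0.0007, -0.0001], 'tau': [0.0001, -62.5468, 0.0491, -39.159, 0.0162, 0.0102, 0.0], 'position': [0.1689, 0.6014, 0.2305], 'ee_rot': [0.1364, 0.9906, -0.0007, -0.0], 'ft_force': [0.3404, 0.5244, -0.64], 'torque': [-0.0216, -0.0187, 0.0251], 'grip_width': 1.0021402913021262}
top {'mtx': array([[481.85779479,   0.        , 272.69072066],
       [  0.        , 481.85779479, 209.66417144],
       [  0.        ,   0.        ,   1.        ]]), 'dist_coeffs': array([-0.00888365,  0.        ,  0.        ,  0.        ,  0.        ]), 'rvec': array([ 2.1709515 , -2.21371766,  0.09522315]), 'tvec': array([-0.07400345,  0.54331401,  1.31296362])}
side {'mtx': array([[536.53791618,   0.        , 279.52159893],
       [  0.        , 536.53791618, 214.27026628],
       [  0.        ,   0.        ,   1.        ]]), 'dist_coeffs': array([-0.16090747,  0.        ,  0.        ,  0.        ,  0.        ]), 'rvec': array([ 1.94029981, -0.07038752,  0.03882524]), 'tvec': array([-0.5134051 ,  0.12610389,  1.53941972])}
```

View pics/top0.png

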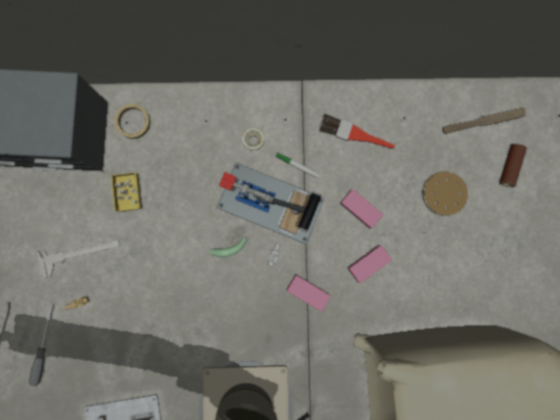

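View pics/side0.png

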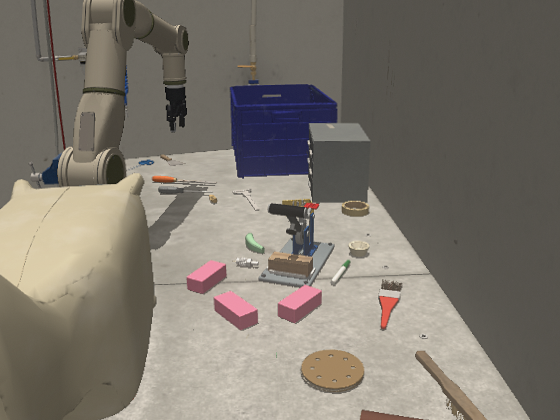

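The top view shows the fixture at about (270,202), with the red tab at (228,181) and the black handle at (310,211). The side view confirms the arm is raised. Next I'll measure these points.

```bash
cat > h.py <<'E'
import numpy as np, cv2
from workcell import *
def ray(cal,uv):
    R,_=cv2.Rodrigues(np.array(cal['rvec'],float)); t=np.array(cal['tvec'],float)
    p=cv2.undistortPoints(np.array([[uv]],float),np.array(cal['mtx']),np.array(cal['dist_coeffs']))[0,0]
    d=R.T@np.array([p[0],p[1],1.]); c=-R.T@t
    return c,d/np.linalg.norm(d)
def onz(cal,uv,z):
    c,d=ray(cal,uv); return c+d*(z-c[2])/d[2]
def tri(c1,uv1,c2,uv2):
    a,d=ray(c1,uv1); b,e=ray(c2,uv2)
    s=np.linalg.lstsq(np.c_[d,-e],b-a,rcond=None)[0]
    p,q=a+d*s[0],b+e*s[1]; return (p+q)/2,np.linalg.norm(p-q)
E
python3 - <<'E'
from h import *
np.set_printoptions(precision=4,suppress=True)
ct,cs=calibration('top'),calibration('side')
T=cv2.imread('pics/top0.png');S=cv2.imread('pics/side0.png')
def red(im,box):
    x0,y0,x1,y1=box; c=im[y0:y1,x0:x1].astype(int)
    m=((c[...,2]>110)&(c[...,2]>2*c[...,1])).astype(np.uint8)
    n,l,s,ce=cv2.connectedComponentsWithStats(m); i=1+np.argmax(s[1:,4]); print('red',s[i],ce[i]+[x0,y0]); return ce[i]+[x0,y0]
rt=red(T,(210,165,245,200)); rs=red(S,(295,195,330,220))
print('tab z.132',onz(ct,rt,.132),'tri',tri(ct,rt,cs,rs))
def dark(im,box,th):
    x0,y0,x1,y1=box; c=im[y0:y1,x0:x1].max(2)
    m=(c<th).astype(np.uint8); m=cv2.morphologyEx(m,cv2.MORPH_OPEN,np.ones((5,5)))
    n,l,s,ce=cv2.connectedComponentsWithStats(m); i=1+np.argmax(s[1:,4]); print('dark',s[i]+[x0,y0,0,0,0],ce[i]+[x0,y0]);
    r=cv2.minAreaRect(np.argwhere(l==i)[:,::-1].astype(np.float32)+[x0,y0] if 0 else (np.argwhere(l==i)[:,::-1]+[x0,y0]).astype(np.float32)); print(r); return r[0]
ht=dark(T,(285,185,335,235),45); hs=dark(S,(260,198,312,222),50)
print('handle .195',onz(ct,ht,.195),'tri',tri(ct,ht,cs,hs))
cv2.imwrite('pics/tz.png',cv2.resize(T[150:260,200:340],None,fx=5,fy=5,interpolation=cv2.INTER_CUBIC))
cv2.imwrite('pics/sz.png',cv2.resize(S[190:300,220:370],None,fx=5,fy=5,interpolation=cv2.INTER_CUBIC))
E
```

```text
red [ 10   8  16  17 168] [227.4226 181.0119]
red [ 9  8 15  6 64] [311.0625 205.2969]
tab z.132 [0.6089 0.0308 0.132 ] tri (array([0.6092, 0.0308, 0.1312]), np.float64(0.000378924448510623))
dark [300 195  19  33 334] [308.9401 210.9641]
((308.5172119140625, 210.70687866210938), (10.770329475402832, 34.72502899169922), 21.801406860351562)Traceback (most recent call last):
  File "<stdin>", line 16, in <module>
  File "<stdin>", line 14, in dark
    return _wrapfunc(a, 'argmax', axis=axis, out=out, **kwds)
    return bound(*args, **kwds)
ValueError: attempt to get argmax of an empty sequence
```

```bash
python3 - <<'E'
from h import *
np.set_printoptions(precision=4,suppress=True)
ct,cs=calibration('top'),calibration('side')
T=cv2.imread('pics/top0.png');S=cv2.imread('pics/side0.png')
tab=np.array([.609,.031])
for z in (.18,.195,.205):
    h=onz(ct,(308.5,210.7),z)[:2]; v=h-tab; print(z,h,np.linalg.norm(v),'yaw',np.degrees(np.arctan2(v[1],v[0])))
r=((308.5,210.7),(10.77,34.7),21.8); b=cv2.boxPoints(r); P=[onz(ct,p,.195)[:2] for p in b]; print(np.array(P)); 
# base plate grey corners
c=T[150:260,200:340]; 
cv2.imwrite('pics/tz.png',cv2.resize(c,None,fx=5,fy=5,interpolation=cv2.INTER_CUBIC))
cv2.imwrite('pics/sz.png',cv2.resize(S[190:300,220:370],None,fx=5,fy=5,interpolation=cv2.INTER_CUBIC))
E
```

```text
0.18 [ 0.5262 -0.1692] 0.21662836173598765 yaw -112.48153790737008
0.195 [ 0.5251 -0.1678] 0.21576492686598558 yaw -112.86916149906949
0.205 [ 0.5245 -0.1669] 0.21519482656648628 yaw -113.12929759039594
[[ 0.4918 -0.1395]
 [ 0.5688 -0.1724]
 [ 0.5587 -0.1963]
 [ 0.4817 -0.1632]]
```

View pics/tz.png

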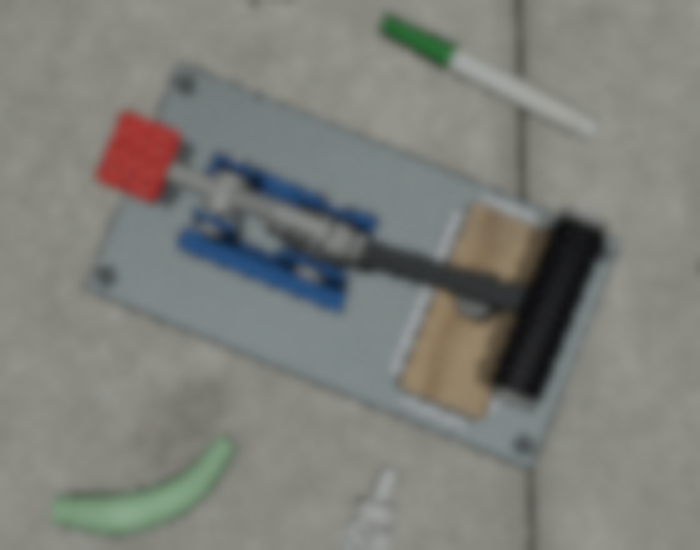

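View pics/sz.png

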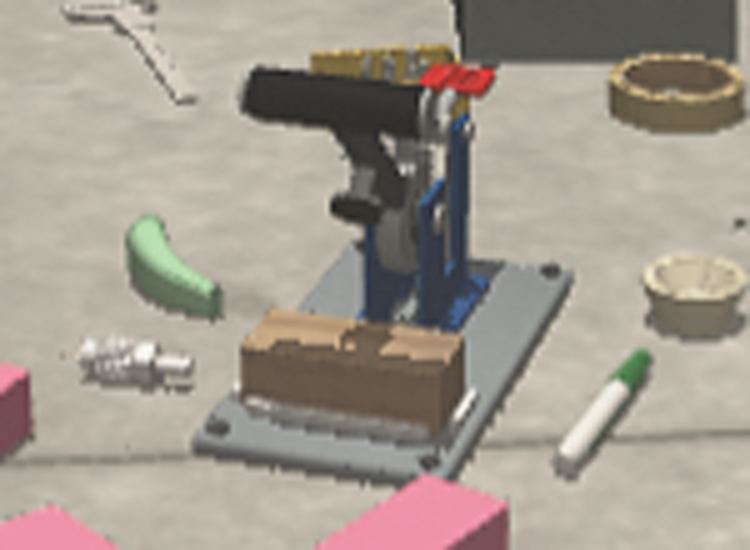

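Zoomed in, the base corners in the top crop are at (183,62), (618,243), (530,465) and (88,288), and the handle centre is at about (552,306). In the side crop the handle centre is at about (335,98). I'll cross-check these against the tab.

```bash
python3 - <<'E'
from h import *
np.set_printoptions(precision=4,suppress=True)
ct,cs=calibration('top'),calibration('side')
f=lambda p,o:(p[0]/5+o[0]-.4,p[1]/5+o[1]-.4)
C=np.array([onz(ct,f(p,(200,150)),.012)[:2] for p in [(183,62),(618,243),(530,465),(88,288)]])
print(C,np.linalg.norm(C-np.roll(C,-1,0),axis=1)); o=C.mean(0); print('origin',o)
v=(C[1]+C[2]-C[0]-C[3]); print('yaw plate',np.degrees(np.arctan2(v[1],v[0]))); v/=np.linalg.norm(v)
w=np.array([-v[1],v[0]])
for tb in ([.609,.031],):
    print('tab in fix',(np.array(tb)-o)@v,(np.array(tb)-o)@w)
ht=f((552,306),(200,150)); hs=f((335,98),(220,190))
p,e=tri(ct,ht,cs,hs); print('handle tri',p,e,'fix',(p[:2]-o)@v,(p[:2]-o)@w)
for z in (.19,.2): q=onz(ct,ht,z); print(z,q,(q[:2]-o)@v,(q[:2]-o)@w, 'arc z',.085+np.sqrt(max(0,.16**2-((q[:2]-o)@v+.03)**2)))
print('handle down', o+v*.13, 'pivot',o-v*.03)
E
```

```text
[[ 0.6781  0.0148]
 [ 0.5717 -0.2264]
 [ 0.4491 -0.1741]
 [ 0.5521  0.0694]] [0.2635 0.1333 0.2644 0.1373]
origin [ 0.5628 -0.0791]
yaw plate -113.36331179469299
tab in fix -0.11940191538868307 -0.0012006053035902593
handle tri [ 0.5233 -0.1711  0.198 ] 0.0026566346885951316 fix 0.10006538469470597 0.00025824157842308307
0.19 [ 0.5252 -0.1719  0.19  ] 0.10008382089453675 0.002301458011154969 arc z 0.17815685450613977
0.2 [ 0.5245 -0.1709  0.2   ] 0.09949021981901825 0.0013096063115288358 arc z 0.1789802264905886
handle down [ 0.5112 -0.1984] pivot [ 0.5746 -0.0515]
```

Geometry agrees: the tab is at fixture x = -0.119 (expected about -0.119) and the handle lies on the mid plane. I'll move above the tab with the fingers shut and the jaws turned to line up with the fixture.

```bash
python3 -m handwheel '[{"jaw":0,"delta_pos":[-0.029,-0.021,0],"turn":0.02},{"jaw":0,"delta_pos":[-0.06,-0.044,0],"turn":0.043},{"jaw":0,"delta_pos":[-0.09,-0.066,0],"turn":0.043},{"jaw":0,"delta_pos":[-0.12,-0.088,0],"turn":0.043},{"jaw":0,"delta_pos":[-0.15,-0.111,0],"turn":0.043},{"jaw":0,"delta_pos":[-0.18,-0.134,0],"turn":0.043},{"jaw":0,"delta_pos":[-0.21,-0.156,0],"turn":0.043},{"jaw":0,"delta_pos":[-0.24,-0.178,0],"turn":0.043},{"jaw":0,"delta_pos":[-0.27,-0.2,0],"turn":0.043},{"jaw":0,"delta_pos":[-0.29,-0.215,0],"turn":0.043}]' 30
cat > st.py <<'E'
from h import *
import sys
from scipy.spatial.transform import Rotation as Ro
np.set_printoptions(precision=4,suppress=True)
o=get_obs(); R=Ro.from_quat(o['ee_rot']).as_matrix(); p=np.array(o['position'])
print(round(o['clock'],2),p,'f',np.array(o['ft_force']),'grip',round(o['grip_width'],3),'yang',np.degrees(np.arctan2(R[1,1],R[0,1])),'z',R[:,2])
for a in sys.argv[1:]:
    t=np.array([float(x) for x in a.split(',')]); print(a,'-> delta',R.T@(t-p))
E
python3 st.py .611,.033,.23
```

```text
clock: 0.93
position: [0.3921, 0.3129, 0.2312]
ee_rot: [0.205, 0.979, -0.0, 0.0]
ft_force: [0.8, 0.3, -0.5]
grip_width: -0.002
0.93 [0.3921 0.3129 0.2312] f [ 0.799   0.2671 -0.513 ] grip -0.002 yang 66.39317932740622 z [ 0.0003 -0.0006 -1.    ]
.611,.033,.23 -> delta [-0.3127 -0.1688  0.0015]
```

```bash
python3 -m handwheel '[{"jaw":0,"delta_pos":[-0.035,-0.019,0],"turn":0},{"jaw":0,"delta_pos":[-0.07,-0.038,0],"turn":0},{"jaw":0,"delta_pos":[-0.105,-0.057,0],"turn":0},{"jaw":0,"delta_pos":[-0.14,-0.075,0],"turn":0},{"jaw":0,"delta_pos":[-0.175,-0.094,0],"turn":0},{"jaw":0,"delta_pos":[-0.21,-0.113,0],"turn":0},{"jaw":0,"delta_pos":[-0.245,-0.132,0],"turn":0},{"jaw":0,"delta_pos":[-0.28,-0.15,0],"turn":0},{"jaw":0,"delta_pos":[-0.305,-0.164,0],"turn":0},{"jaw":0,"delta_pos":[-0.313,-0.169,0],"turn":0}]'
python3 -m handwheel '[{"jaw":0,"delta_pos":[0,0,0.03],"turn":0},{"jaw":0,"delta_pos":[0,0,0.06],"turn":0},{"jaw":0,"delta_pos":[0,0,0.075],"turn":0},{"jaw":0,"delta_pos":[0,0,0.075],"turn":0}]'
python3 st.py .611,.033,.16
python3 - <<'E'
from h import *
T=camera('top');S=camera('side')
im=np.hstack([cv2.resize(T[150:260,200:340],(560,440)),cv2.resize(S[140:300,220:370],(412,440))])
cv2.imwrite('pics/a1.png',cv2.cvtColor(cv2.resize(im,(800,362)),cv2.COLOR_RGB2BGR))
E
```

```text
clock: 1.77
position: [0.6116, 0.0315, 0.2307]
ee_rot: [0.206, 0.979, -0.001, 0.0]
ft_force: [-0.6, 0.2, -0.1]
grip_width: 0.0
clock: 2.1
position: [0.6075, 0.0373, 0.1521]
ee_rot: [0.203, 0.979, -0.001, -0.003]
ft_force: [-0.4, 0.5, -0.8]
grip_width: -0.003
2.1 [0.6075 0.0373 0.1521] f [-0.3762  0.5372 -0.8204] grip -0.003 yang 66.60726586670927 z [-0.0068 -0.0009 -1.    ]
.611,.033,.16 -> delta [-0.0049 -0.0026 -0.0079]
```

View pics/a1.png

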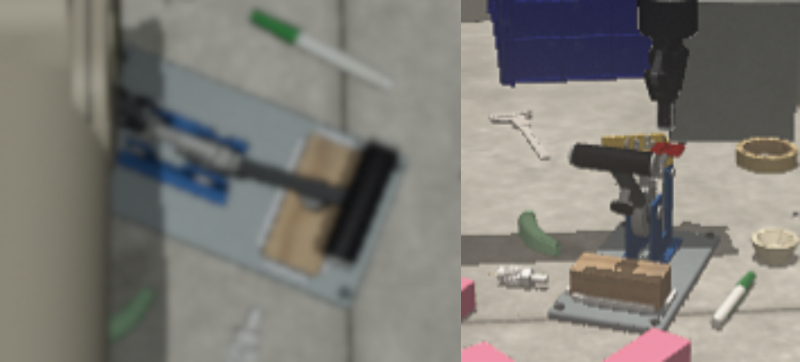

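The fingertips are about 20 mm above the tab, which agrees with the side view. Now I'll press.

```bash
python3 -m handwheel '[{"jaw":0,"delta_pos":[0,0,0.01],"turn":0},{"jaw":0,"delta_pos":[0,0,0.02],"turn":0},{"jaw":0,"delta_pos":[0,0,0.026],"turn":0},{"jaw":0,"delta_pos":[0,0,0.03],"turn":0},{"jaw":0,"delta_pos":[0,0,0.034],"turn":0},{"jaw":0,"delta_pos":[0,0,0.034],"turn":0}]'; python3 st.py .61,.033,.11
```

```text
clock: 2.7
position: [0.6103, 0.0377, 0.1221]
ee_rot: [0.203, 0.979, 0.0, 0.0]
ft_force: [1.0, 2.5, 1.1]
grip_width: 0.0
2.7 [0.6103 0.0377 0.1221] f [1.0257 2.4631 1.0891] grip 0.0 yang 66.62476796904885 z [ 0.0005  0.0008 -1.    ]
.61,.033,.11 -> delta [-0.0016 -0.0045  0.012 ]
```

```bash
python3 -m handwheel '[{"jaw":0,"delta_pos":[0,0,0.003],"turn":0},{"jaw":0,"delta_pos":[0,0,0.006],"turn":0},{"jaw":0,"delta_pos":[0,0,0.009],"turn":0},{"jaw":0,"delta_pos":[0,0,0.009],"turn":0}]'; python3 st.py .61,.033,.11
```

```text
clock: 3.03
position: [0.6108, 0.0376, 0.1147]
ee_rot: [0.203, 0.979, 0.001, 0.001]
ft_force: [-2.9, 6.0, 14.5]
grip_width: 0.001
3.03 [0.6108 0.0376 0.1147] f [-2.8676  6.0375 14.4566] grip 0.001 yang 66.59762520372793 z [ 0.0017  0.0015 -1.    ]
.61,.033,.11 -> delta [-0.0011 -0.0045  0.0047]
```

```bash
python3 -m handwheel '[{"jaw":0,"delta_pos":[0,0,0.002],"turn":0},{"jaw":0,"delta_pos":[0,0,0.004],"turn":0},{"jaw":0,"delta_pos":[0,0,0.004],"turn":0},{"jaw":0,"delta_pos":[0,0,0.004],"turn":0}]'; python3 st.py .61,.033,.11
```

```text
clock: 3.37
position: [0.6112, 0.0375, 0.1134]
ee_rot: [0.203, 0.979, 0.002, 0.001]
ft_force: [-12.0, 4.9, 36.3]
grip_width: -0.002
3.37 [0.6112 0.0375 0.1134] f [-12.0302   4.8681  36.3473] grip -0.002 yang 66.5780179751458 z [ 0.0031  0.0025 -1.    ]
.61,.033,.11 -> delta [-0.0007 -0.0046  0.0034]
```

The force jumped to 36 N with only 1 mm of further travel, so the tab is on its stop after sinking about 17 mm. I'll lift off and check.

```bash
python3 -m handwheel '[{"jaw":0,"delta_pos":[0,0,-0.02],"turn":0},{"jaw":0,"delta_pos":[0,0,-0.06],"turn":0},{"jaw":0,"delta_pos":[0,0,-0.1],"turn":0},{"jaw":0,"delta_pos":[0,0,-0.135],"turn":0},{"jaw":0,"delta_pos":[0,0,-0.135],"turn":0},{"jaw":0,"delta_pos":[0,0,-0.135],"turn":0}]'; python3 st.py .527,-.162,.25
python3 - <<'E'
from h import *
S=camera('side')
c=S[190:225,290:335].astype(int); m=((c[...,0]>110)&(c[...,0]>2*c[...,1])).astype(np.uint8)
n,l,s,ce=cv2.connectedComponentsWithStats(m); i=1+np.argmax(s[1:,4]);print(s[i],ce[i]+[290,190])
cv2.imwrite('pics/a2.png',cv2.cvtColor(cv2.resize(S[140:300,220:370],None,fx=3.7,fy=3.7),cv2.COLOR_RGB2BGR))
E
```

```text
clock: 3.87
position: [0.6107, 0.0357, 0.2461]
ee_rot: [0.204, 0.979, 0.0, 0.001]
ft_force: [0.5, -0.1, -0.8]
grip_width: 0.003
3.87 [0.6107 0.0357 0.2461] f [ 0.5119 -0.143  -0.7697] grip 0.003 yang 66.5050300529511 z [ 0.0029 -0.0002 -1.    ]
.527,-.162,.25 -> delta [-0.0021 -0.2147 -0.0041]
[19 20  7  2  9] [311.88888889 210.55555556]
```

View pics/a2.png

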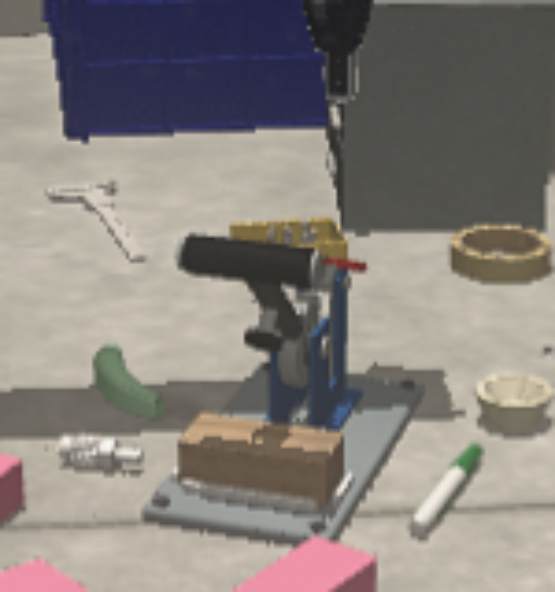

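The tab now shows edge-on, tilted and lowered (side pixel row 205→211), and the arm is still up. Next I'll move above the handle.

```bash
python3 -m handwheel '[{"jaw":0,"delta_pos":[0,-0.03,0],"turn":0},{"jaw":0,"delta_pos":[0,-0.065,0],"turn":0},{"jaw":0,"delta_pos":[-0.001,-0.1,0],"turn":0},{"jaw":0,"delta_pos":[-0.002,-0.135,0],"turn":0},{"jaw":0,"delta_pos":[-0.002,-0.17,0],"turn":0},{"jaw":0,"delta_pos":[-0.002,-0.2,0],"turn":0},{"jaw":0,"delta_pos":[-0.002,-0.215,0],"turn":0},{"jaw":0,"delta_pos":[-0.002,-0.215,0],"turn":0},{"jaw":0,"delta_pos":[-0.002,-0.215,0],"turn":0}]'; python3 st.py .527,-.162,.25 .524,-.171,.25
python3 - <<'E'
from h import *
S=camera('side')
cv2.imwrite('pics/a3.png',cv2.cvtColor(cv2.resize(S[140:300,220:370],None,fx=3.7,fy=3.7),cv2.COLOR_RGB2BGR))
E
```

```text
clock: 4.67
position: [0.5253, -0.1619, 0.2428]
ee_rot: [0.204, 0.979, -0.0, -0.001]
ft_force: [0.5, 0.7, -0.3]
grip_width: -0.002
4.67 [ 0.5253 -0.1619  0.2428] f [ 0.4696  0.6555 -0.3284] grip -0.002 yang 66.4545052702378 z [-0.0026  0.0002 -1.    ]
.527,-.162,.25 -> delta [-0.0016  0.0006 -0.0072]
.524,-.171,.25 -> delta [-0.0025 -0.0089 -0.0072]
```

View pics/a3.png

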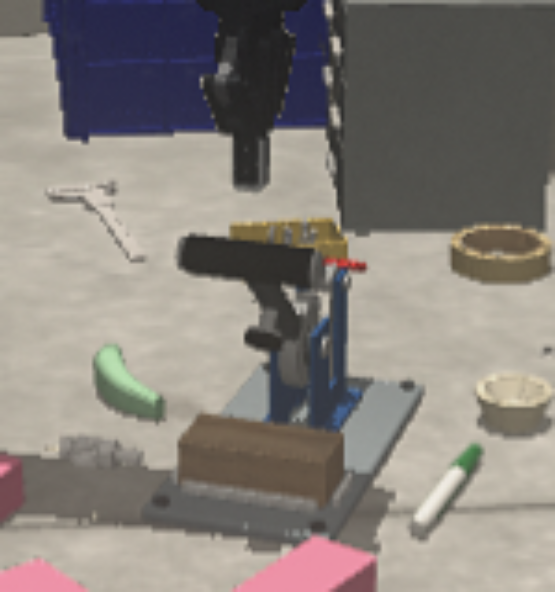

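The fingertips are centred over the handle. I'll press along the arc in stages.

```bash
python3 -m handwheel '[{"jaw":0,"delta_pos":[0,0.002,0.015],"turn":0},{"jaw":0,"delta_pos":[0,0,0.028],"turn":0},{"jaw":0,"delta_pos":[0,-0.002,0.036],"turn":0},{"jaw":0,"delta_pos":[0,-0.005,0.043],"turn":0},{"jaw":0,"delta_pos":[0,-0.009,0.05],"turn":0},{"jaw":0,"delta_pos":[0,-0.013,0.057],"turn":0},{"jaw":0,"delta_pos":[0,-0.017,0.064],"turn":0},{"jaw":0,"delta_pos":[0,-0.021,0.071],"turn":0},{"jaw":0,"delta_pos":[0,-0.023,0.074],"turn":0},{"jaw":0,"delta_pos":[0,-0.023,0.074],"turn":0}]'; python3 st.py .511,-.1984,.099
python3 - <<'E'
from h import *
S=camera('side')
cv2.imwrite('pics/a4.png',cv2.cvtColor(cv2.resize(S[140:300,220:370],None,fx=3.7,fy=3.7),cv2.COLOR_RGB2BGR))
E
```

```text
clock: 5.55
position: [0.5167, -0.1826, 0.1694]
ee_rot: [0.203, 0.979, 0.0, -0.001]
ft_force: [-0.5, -0.0, 0.1]
grip_width: 0.002
5.55 [ 0.5167 -0.1826  0.1694] f [-0.514  -0.0049  0.0729] grip 0.002 yang 66.53877890724166 z [-0.0011  0.0003 -1.    ]
.511,-.1984,.099 -> delta [-0.0011 -0.0168  0.0704]
```

View pics/a4.png

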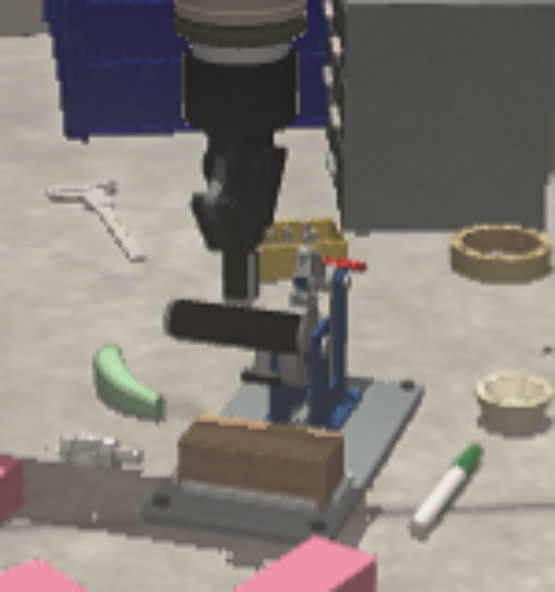

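The arm is swinging down freely with the pawl clear. I'll continue down to just above level.

```bash
python3 -m handwheel '[{"jaw":0,"delta_pos":[0,-0.003,0.007],"turn":0},{"jaw":0,"delta_pos":[0,-0.006,0.015],"turn":0},{"jaw":0,"delta_pos":[0,-0.009,0.023],"turn":0},{"jaw":0,"delta_pos":[0,-0.012,0.031],"turn":0},{"jaw":0,"delta_pos":[-0.001,-0.014,0.039],"turn":0},{"jaw":0,"delta_pos":[-0.001,-0.015,0.047],"turn":0},{"jaw":0,"delta_pos":[-0.001,-0.016,0.054],"turn":0},{"jaw":0,"delta_pos":[-0.001,-0.016,0.06],"turn":0},{"jaw":0,"delta_pos":[-0.001,-0.016,0.064],"turn":0},{"jaw":0,"delta_pos":[-0.001,-0.016,0.064],"turn":0}]'; python3 st.py .511,-.1984,.099
```

```text
clock: 6.43
position: [0.5114, -0.197, 0.1052]
ee_rot: [0.203, 0.979, 0.0, -0.001]
ft_force: [0.5, 0.1, 0.2]
grip_width: -0.003
6.43 [ 0.5114 -0.197   0.1052] f [0.4501 0.0825 0.1796] grip -0.003 yang 66.5860619129718 z [-0.0014  0.0004 -1.    ]
.511,-.1984,.099 -> delta [-0.0002 -0.0014  0.0062]
```

```bash
python3 -m handwheel '[{"jaw":0,"delta_pos":[0,-0.001,0.002],"turn":0},{"jaw":0,"delta_pos":[0,-0.001,0.004],"turn":0},{"jaw":0,"delta_pos":[0,-0.001,0.006],"turn":0},{"jaw":0,"delta_pos":[0,-0.001,0.007],"turn":0}]'; python3 st.py .511,-.1984,.099
```

```text
clock: 6.77
position: [0.5114, -0.1981, 0.0991]
ee_rot: [0.203, 0.979, 0.0, -0.0]
ft_force: [-0.5, 0.8, 1.9]
grip_width: 0.001
6.77 [ 0.5114 -0.1981  0.0991] f [-0.5495  0.8378  1.905 ] grip 0.001 yang 66.58589713869985 z [-0.      0.0003 -1.    ]
.511,-.1984,.099 -> delta [ 0.0003 -0.0005  0.0001]
```

```bash
python3 -m handwheel '[{"jaw":0,"delta_pos":[0,0,0.001],"turn":0},{"jaw":0,"delta_pos":[0,0,0.002],"turn":0},{"jaw":0,"delta_pos":[0,0,0.003],"turn":0},{"jaw":0,"delta_pos":[0,0,0.003],"turn":0}]'; python3 st.py .511,-.1984,.099
```

```text
clock: 7.1
position: [0.5116, -0.1983, 0.0979]
ee_rot: [0.203, 0.979, 0.001, 0.0]
ft_force: [-7.7, 3.8, 20.9]
grip_width: -0.005
7.1 [ 0.5116 -0.1983  0.0979] f [-7.7483  3.7937 20.9307] grip -0.005 yang 66.56097069700067 z [ 0.0006  0.001  -1.    ]
.511,-.1984,.099 -> delta [ 0.0006 -0.0003 -0.0011]
```

The handle went firm at 0.098 m (expected about 0.099) with 21 N, so the pad is seated on the block. I'll lift straight off and check.

```bash
python3 -m handwheel '[{"jaw":0,"delta_pos":[0,0,-0.004],"turn":0},{"jaw":0,"delta_pos":[0,0,-0.02],"turn":0},{"jaw":0,"delta_pos":[0,0,-0.06],"turn":0},{"jaw":0,"delta_pos":[0,0,-0.1],"turn":0},{"jaw":0,"delta_pos":[0,0,-0.14],"turn":0},{"jaw":0,"delta_pos":[0,0,-0.16],"turn":0},{"jaw":0,"delta_pos":[0,0,-0.16],"turn":0},{"jaw":0,"delta_pos":[0,0,-0.16],"turn":0}]'; python3 st.py
python3 - <<'E'
from h import *
S=camera('side')
c=S[190:225,290:335].astype(int); m=((c[...,0]>110)&(c[...,0]>2*c[...,1])).astype(np.uint8)
n,l,s,ce=cv2.connectedComponentsWithStats(m); i=1+np.argmax(s[1:,4]);print(s[i],ce[i]+[290,190])
cv2.imwrite('pics/a5.png',cv2.cvtColor(cv2.resize(S[140:300,220:370],None,fx=3.7,fy=3.7),cv2.COLOR_RGB2BGR))
E
```

```text
clock: 7.77
position: [0.5119, -0.1987, 0.2573]
ee_rot: [0.203, 0.979, 0.0, 0.001]
ft_force: [-0.5, -0.1, -1.1]
grip_width: 0.004
7.77 [ 0.5119 -0.1987  0.2573] f [-0.5319 -0.1413 -1.0838] grip 0.004 yang 66.56505436960649 z [ 0.0025 -0.0003 -1.    ]
[18 20 11  3 15] [312.93333333 210.66666667]
```

View pics/a5.png

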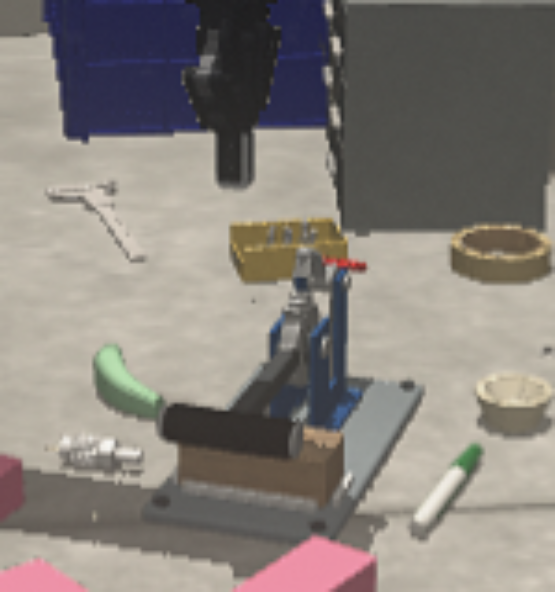

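The arm is down, with the handle at about (230,430) in the crop over the block. The tab is still down (row 210.7, as after the press), and the block and the other parts haven't moved. Handing in.

```bash
python3 -c "
from workcell import hand_in; print(hand_in())"
```

```text
the job is handed in; nothing more can be done
None
```

I pressed the red tab down to its stop first, then pushed the black handle down along its arc until the pad sat on the wood block. I lifted the fingers clear and handed in at about 8 s; no verdict was reported.

- **Pawl:** the tab sank about 17 mm, and the force then jumped to 36 N, which is the stop. In the last side picture the tab is still down, at row 210.7, about where it was right after the press.
- **Arm:** the handle went firm at a fingertip height of 97.9 mm, against 99 mm expected with the arm level, at 21 N. The last picture shows the arm down on the block.
- **Other things:** the block and the four bystanders show no visible shift in the side view. I did not measure their positions.
- **Not directly checked:** I did not measure the gap between the pad and the block or the pad's centring. I inferred both from the handle height and the force. My first pixel estimate of the raised handle was 5–10 mm farther out along the fixture than its arc allows, so I used the arc for the moves instead.

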